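# Slide the loaded serving tray out until its hand slot clears the counter edge

### The arm

A 6-joint arm with a two-finger parallel gripper is mounted at the origin on a cart in front of the work surface, level with it; the furniture and walls round the work are solid. World frame = base frame: x ahead of the robot, y to its left, z up, the work surface at z = 0. Lengths are in m, angles in degrees, forces in N, time in s.
With the tool pointing down it reaches from about 0.375 to 0.9 m from the base axis. Payload 3.1 kg.
Tool frame: the origin (TCP) lies midway between the tips of the shut fingers; the grasp point (between the pads) lies 19 mm behind it; x points along the fingers, z is the direction in which the jaws open and shut, and the axes are right-handed (so a half turn about x gives the same grasp; the last joint's range is limited). The gripper opens to 87 mm and grips with 3 to 60 N. Pads are 19 mm wide; open, the fingers measure 117 mm over their backs; the gripper's body (75 mm by 190 mm) begins 51 mm behind the grasp point.
Start: joints at [56.064, 30.224, 82.088, -0, 67.689, -10.227], TCP at [0.251, 0.572, 0.223] pointing down, gripper open.
Joint ranges: [-176.69, 176.69], [-43.24, 126.21], [12.49, 139.97], [-82, 262], [0, 151.66], [-163.58, 163.58]. Speed limits (degrees/s): [159.86, 159.86, 180, 180, 180, 180].

### API

Orientations are given as a 3x3 rotation matrix whose columns are the frame's x, y, z axes.
In Python, from rig import * gives the robot as it stands.
- The arm moves only by the tool play_rows, never from a script. Its argument "rows" is a list that holds one entry, the list of rows, each a list of 7 numbers: the shift along the tool's x, y, z in m, then the turn, a rotation vector about the tool's x, y, z in degrees, then the finger opening in m, from 0 to 0.087. A call has 1 to 12 rows; each row is the pose to reach, as a shift and turn from the pose commanded when the call began, along the tool's axes at that moment; what a row does not reach only later rows make up. A row lasts 1/10 s, in which the tool goes at most 50 mm and 8.59 degrees, less where a joint would pass 70% of its speed; a pose out of reach is approached as far as the arm can. A call with a gripper value outside its range is refused whole. The fingers move at their own pace and stop on an object; the grip force is fixed at half the most. Time passes only in rows, so rows that repeat a pose let the fingers close. It gives the time, the measured TCP pose, the force and the opening at its end, in the units of the state.
- read_state(): the state, without advancing time (a new reading comes with each control period).
- capture(name): name is "scene" or "top"; returns a dict with "pixels" (420x560x3 uint8, red, green, blue), "intrinsics" (3x3 intrinsics, pixels), "rvec" (rotation vector, rad) and "tvec" (3), from world to camera coordinates, as OpenCV has them. Camera axes: x right, y down, z forward; pixel columns grow to the right and rows downward; lengths in m; the calibration is good to about 2 mm. A picture is of the moment at which its call begins. There is no depth.
- hand_in(): hands the job in, once; it reports no verdict.
Trained networks look in the newest picture that a camera, given by its name, has taken for a name from the list of things; names that differ only in an ending like _2 or _b are one class to them, and where a whole thing is asked for, a point or a joint stands for the part that bears it (a point fixed in the world has none). Each returns a list of dicts, best first, with "p" (0 to 1); they miss things now and then, are a little off and sometimes report something else, mostly with a low value. They report only what shows in the picture. A call takes as long as a camera call. They do not tell look-alikes from the thing itself.
- trace(camera, target): "mask" (420x560 bool, what is visible of it) and "at" ([column, row] in pixels, amid what is visible of it).
The state is a dict: "time_s": time; "joint_positions": joint angles; "qvel": joint speeds; "tau": joint torques, N m; "position": TCP position; "tcp_rot": TCP orientation; "force": force on the tool from outside, world axes, zero at the start; "moment": the same for the moment, N m; "opening": opening from 0.0 (shut) to 1.0 (fully open).
Only numpy, scipy, OpenCV 4.12 (cv2) and the standard library are available. Lean on these libraries where they do the work, as an engineer would, in place of code of your own. Each camera call takes 0.05 s, during which the arm holds its last target.

### The job

Get the wooden tray ready for carrying, by pushing only: the white dish blocks the hand slot in the tray's near end, so push the dish back along the tray until no part of it is over the slot, and slide the loaded tray towards the counter's front edge until that whole slot is past the edge, with no more than about 2 cm of the board beyond the slot hanging out as well, and the tray square to the edge. Do not pinch or lift anything, keep the mug and sugar bowl standing in their places on the tray, and leave everything round it where it is.

Things in the scene. Friction and masses are not known exactly. Their poses are not given: they have to be found in the camera images.
- tray: dark wooden tray, 310 (its x) x 250 mm; board 8 mm thick, low round rim 10 mm wide, 14.5 mm high; upright outer faces, corners rounded 28 mm. Origin: centre of underside; x points away from the robot, near end x = -155, far end +155 mm; turned up to 16 degrees at the start. A 32 x 110 mm hand slot through each end, x from 105 to 137 mm either way. Slides, loaded, against 4 to 7 N
- slot_left (a point): point on the tray's underside, in line with the inner (far) edge of its near hand slot and 100 mm to the left (+y) of the tray's middle: tray x = -105, y = +100 mm. The slot is past the counter's edge when this line is: the edge is straight, along y at x = 0.300 m, and the counter's top is z = 0
- slot_right (a point): the same line, 100 mm to the right of the tray's middle: tray x = -105, y = -100 mm
- dish: empty round white dish with an upright wall, outside 118 mm across, 34 mm high; inside 88 mm across at the floor, which is 6 mm above its underside. Origin: centre of its underside, 8 mm above the counter. Loose, about 0.2 kg; at the start it stands on the tray's near hand slot
- bowl: small glass bowl with sugar cubes, 77 mm across, 54 mm high, standing loose on the far half of the tray at x = 60, y = +74 or -74 mm in its frame. Origin: centre of its underside
- mug: white mug standing upside down on the far half of the tray on the other side, 70 mm across, 90 mm high, handle towards the far end. Origin: underside, centre of its outline with the handle (the cup's axis is 14 mm from it along the mug's +y, away from the handle)
- teaspoon_1: teaspoon, 132 mm long, lying at the right; a bystander. Origin: centre of its underside
- teaspoon_2: teaspoon, 132 mm long, lying at the right; a bystander. Origin: centre of its underside
- dispenser: sugar dispenser, glass with chrome spout, 72 mm across, 98 mm high, behind the tray to the right; a bystander. Origin: centre of its underside
Things that resemble listed ones, but are neither listed nor needed, are in the scene too. Leave any purple or turquoise look-alike of the dish alone. What is shaped like the mug but orange is not meant.

How it is judged:
By the outcome, as a careful person would: the job done as asked, in the order asked, and still so for the second after the job is handed in, with the robot touching nothing.
It also fails if it takes over 61 s, if anything falls off the work surface, if the arm or the gripper's body presses on something with over 40 N, if the wrist force passes 120 N, or if a joint passes its speed limit or range.

## Working session

There is one attempt and no reset: what is moved stays moved. The work goes in short steps, Python scripts to look and compute and a tool call to move; the robot and the scene stay as the last step left them, time stands still between calls to the robot, and variables do not carry over. Pictures are saved under pics/ and viewed, and the job is handed in when it is done.

Besides the shell and the picture viewer there is one more tool, called after "Emit:" by a JSON object that holds its "name" and its "arguments". play_rows: Moves the arm, as the interface text tells. Its arguments: {"type":"object","properties":{"rows":{"type":"array"}},"required":["rows"]}

```bash
mkdir -p pics; ls
python3 - <<'E'
from rig import *
import cv2
for c in ("scene","top"):
    d=capture(c); cv2.imwrite(f"pics/{c}0.png",cv2.cvtColor(d["pixels"],cv2.COLOR_RGB2BGR))
    print(c,d["intrinsics"],d["rvec"],d["tvec"])
s=read_state(); print(s)
E
```

```text
pics
scene [[400.45180658   0.         282.76735751]
 [  0.         400.45180658 209.45844035]
 [  0.           0.           1.        ]] [ 2.06349215 -1.08245905  0.49092625] [-0.45497801  0.26996672  0.76945149]
top [[483.75554265   0.         272.58045095]
 [  0.         483.75554265 206.68249783]
 [  0.           0.           1.        ]] [ 2.19550627 -2.22977445  0.04146153] [-0.17749958  0.51320892  1.23919573]
{'time_s': 0.1, 'joint_positions': array([ 5.60638085e+01,  3.02758785e+01,  8.21503722e+01,  2.84461019e-04,
        6.76896539e+01, -1.02287049e+01]), 'qvel': array([-0.0199482 , -0.10361468, -0.12662205, -0.12891426, -0.03004923,
        0.11064919]), 'tau': array([-4.28335716e-04, -4.40985060e+01, -1.77150357e+01,  6.34600315e-02,
        5.33483410e-02, -2.06549623e-05]), 'position': array([0.25089516, 0.57169371, 0.22163812]), 'tcp_rot': array([[-1.13314214e-03, -9.15609099e-01,  4.02068021e-01],
       [-1.67576724e-03,  4.02069454e-01,  9.15607638e-01],
       [-9.99997954e-01,  3.63741184e-04, -1.98994957e-03]]), 'force': array([ 0.26880929, -0.32045208, -0.19410824]), 'moment': array([-0.06436059,  0.0040785 ,  0.02958018]), 'opening': 1.0009805338800148}
```

View pics/scene0.png

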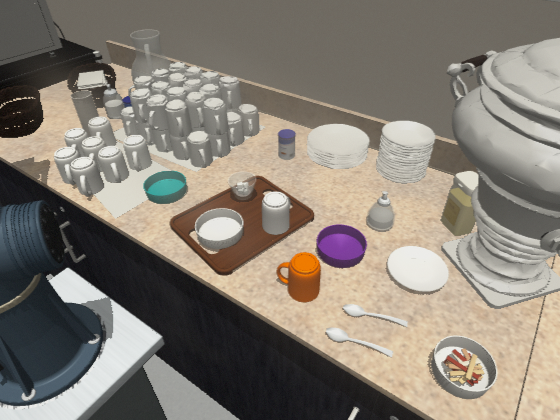

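View pics/top0.png

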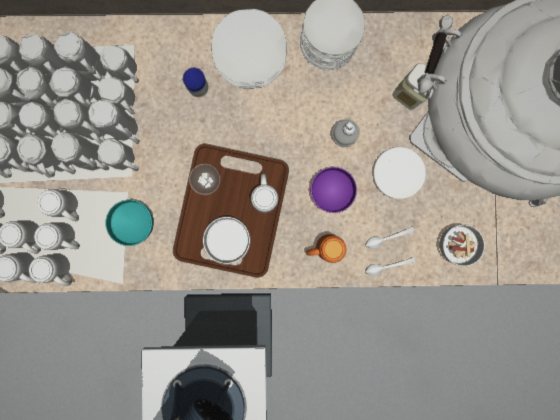

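```bash
cat > h.py <<'E'
from rig import *
import numpy as np, cv2
from scipy.optimize import least_squares
CAM={}
def snap(c,name=None):
    d=capture(c); CAM[c]=d
    if name: cv2.imwrite(f"pics/{name}.png",cv2.cvtColor(d["pixels"],cv2.COLOR_RGB2BGR))
    return d
def proj(c,P):
    d=CAM[c]; return cv2.projectPoints(np.asarray(P,float).reshape(-1,1,3),d["rvec"],d["tvec"],d["intrinsics"],None)[0].reshape(-1,2)
def ray(c,uv,z):
    d=CAM[c];R=cv2.Rodrigues(d["rvec"])[0];t=np.asarray(d["tvec"]).ravel()
    o=-R.T@t; v=R.T@np.linalg.inv(d["intrinsics"])@np.array([uv[0],uv[1],1.])
    return o+v*(z-o[2])/v[2]
def rrect(hx,hy,r):
    a=np.linspace(0,np.pi/2,8);o=[]
    for k,(sx,sy) in enumerate([(1,1),(-1,1),(-1,-1),(1,-1)]):
        t=a+k*np.pi/2; o+=list(np.c_[sx*(hx-r)+r*np.cos(t),sy*(hy-r)+r*np.sin(t)])
    return np.array(o)
def circ(r): t=np.linspace(0,2*np.pi,60,endpoint=False);return np.c_[r*np.cos(t),r*np.sin(t)]
def model(out,z0,z1,p):
    c,s=np.cos(p[2]),np.sin(p[2]); q=out@np.array([[c,s],[-s,c]])+p[:2]
    return np.vstack([np.c_[q,np.full(len(q),z0)],np.c_[q,np.full(len(q),z1)]])
def hullmask(m):
    cs,_=cv2.findContours(m.astype(np.uint8),cv2.RETR_EXTERNAL,cv2.CHAIN_APPROX_NONE)
    return cv2.convexHull(max(cs,key=cv2.contourArea)), max(cs,key=cv2.contourArea)
def fit(cams,masks,out,z0,z1,p0,rot=True):
    # points on hull of the mask contour -> signed distance to projected model hull
    pts={c:None for c in cams}
    for c in cams:
        h,cn=hullmask(masks[c]); 
        pts[c]=[q for q in cn.reshape(-1,2).astype(float) if abs(cv2.pointPolygonTest(h,tuple(q),True))<1.5]
    def f(p):
        if not rot:p=np.r_[p[:2],0]
        r=[]
        for c in cams:
            h=cv2.convexHull(proj(c,model(out,z0,z1,p)).astype(np.float32))
            r+=[cv2.pointPolygonTest(h,(float(q[0]),float(q[1])),True)-0.5 for q in pts[c]]
        return np.array(r)
    s=least_squares(f,p0 if rot else p0[:2],loss='soft_l1',diff_step=1e-4,x_scale=[.01,.01,.05][:3 if rot else 2])
    return s.x,np.sqrt(np.mean(s.fun**2))
def tr(c,t):
    L=trace(c,t); return L
E
python3 - <<'E'
from h import *
M={}
for c in("scene","top"):
    snap(c)
    for t in("tray","dish","bowl","mug","dispenser"):
        L=tr(c,t); print(c,t,[(round(l["p"],2),np.round(l["at"]),int(l["mask"].sum())) for l in L[:4]]); M[c,t]=L
import pickle; pickle.dump((M,CAM),open("m0.pkl","wb"))
E
```

```text
scene tray [(0.64, array([241., 226.]), 4626)]
scene dish [(0.76, array([166., 184.]), 1186), (0.64, array([218., 229.]), 1658), (0.64, array([341., 248.]), 1672)]
scene bowl []
scene mug [(0.81, array([276., 214.]), 1079), (0.71, array([299., 275.]), 1570), (0.39, array([218., 230.]), 1621)]
scene dispenser [(0.84, array([381., 213.]), 781)]
top tray [(0.97, array([234., 211.]), 7768)]
top dish [(0.97, array([125., 223.]), 1803), (0.87, array([336., 189.]), 1691), (0.68, array([224., 238.]), 1746)]
top bowl [(0.66, array([204., 177.]), 759), (0.29, array([383., 265.]), 229)]
top mug [(0.85, array([331., 246.]), 683), (0.58, array([266., 198.]), 679)]
top dispenser [(0.92, array([344., 130.]), 665)]
```

```bash
cat > est.py <<'E'
from h import *
TR=rrect(.155,.125,.028)
def near(L,uv): return min(L,key=lambda l:np.hypot(*(np.array(l["at"])-uv)))["mask"]
def draw(c,items,name,scale=1,crop=None):
    im=cv2.cvtColor(CAM[c]["pixels"],cv2.COLOR_RGB2BGR)
    k=4; x0,y0,x1,y1=crop; im=cv2.resize(im[y0:y1,x0:x1],None,fx=k,fy=k,interpolation=cv2.INTER_CUBIC)
    for P,col in items:
        q=((proj(c,P)-[x0,y0]+.5)*k).round().astype(np.int32); cv2.polylines(im,[q],True,col,1)
    cv2.imwrite(f"pics/{name}.png",im)
def w(out,p,z): return model(out,z,z,p)[:len(out)]
E
python3 - <<'E'
from est import *
import pickle, h
M,C=pickle.load(open("m0.pkl","rb")); CAM.update(C)
tm={"top":M["top","tray"][0]["mask"],"scene":M["scene","tray"][0]["mask"]}
p0=np.r_[ray("top",(232,211),.01)[:2],-.12]
for cs in(["top"],["scene"],["top","scene"]):
    p,e=fit(cs,tm,TR,0,.0145,p0); print(cs,p[:2],np.degrees(p[2]),e)
p,e=fit(["top"],tm,TR,0,.0145,p0)
dm={"top":near(M["top","dish"],(224,238)),"scene":near(M["scene","dish"],(218,229))}
for cs in(["top"],["scene"],["top","scene"]):
    d,e=fit(cs,dm,circ(.059),.008,.042,ray("top",(226,240),.03)[:2],False); print("dish",cs,d,e)
R=np.array([[np.cos(p[2]),np.sin(p[2])],[-np.sin(p[2]),np.cos(p[2])]])
print("dish in tray",R@(d-p[:2]))
b,e=fit(["top"],{"top":M["top","bowl"][0]["mask"]},circ(.0385),.008,.062,[p[0]+.06,p[1]+.07],False);print("bowl",b,R@(b-p[:2]))
g,e=fit(["top","scene"],{"top":M["top","dispenser"][0]["mask"],"scene":M["scene","dispenser"][0]["mask"]},circ(.036),0,.06,ray("top",(346,132),.03)[:2],False);print("disp",g,R@(g-p[:2]),e)
mg=ray("top",(264,199),.098);print("mug cup",mg,R@(mg[:2]-p[:2]))
G=(0,255,0);items=[(w(TR,p,.0145),G),(w(TR,p,0),(255,255,0)),(w(circ(.059),np.r_[d,0],.042),(0,0,255)),(w(circ(.059),np.r_[d,0],.008),(0,0,255)),(w(circ(.0385),np.r_[b,0],.062),(255,0,0)),(w(circ(.035),np.r_[mg[:2],0],.098),(0,255,255)),([[.3,y,0] for y in(-.3,.3)],G)]
draw("top",items,"fit_top",crop=(160,120,360,270))
draw("scene",items,"fit_sc",crop=(160,150,360,290))
E
```

```text
['top'] [ 0.50417685 -0.07721589] -12.893405640772036 0.6222639901994693
['scene'] [ 0.50101069 -0.07622629] -12.282834092385768 1.03914384117902
['top', 'scene'] [ 0.50322195 -0.07701463] -12.817396004956505 0.8999965146742599
dish ['top'] [ 0.42789931 -0.06661416] 0.30926510489639353
dish ['scene'] [ 0.4288987  -0.06439842] 0.6961999474013731
dish ['top', 'scene'] [ 0.42812188 -0.06596804] 0.6229448667700638
dish in tray [-0.07664721 -0.00600649]
bowl [ 0.58083328 -0.01490708] [0.06082023 0.07784277]
disp [ 0.69673706 -0.3726215 ] [ 0.25362136 -0.24499002] 1.9833465371287733
mug cup [ 0.52664574 -0.16425026  0.098     ] [ 0.04132305 -0.0798263 ]
```

View pics/fit_top.png

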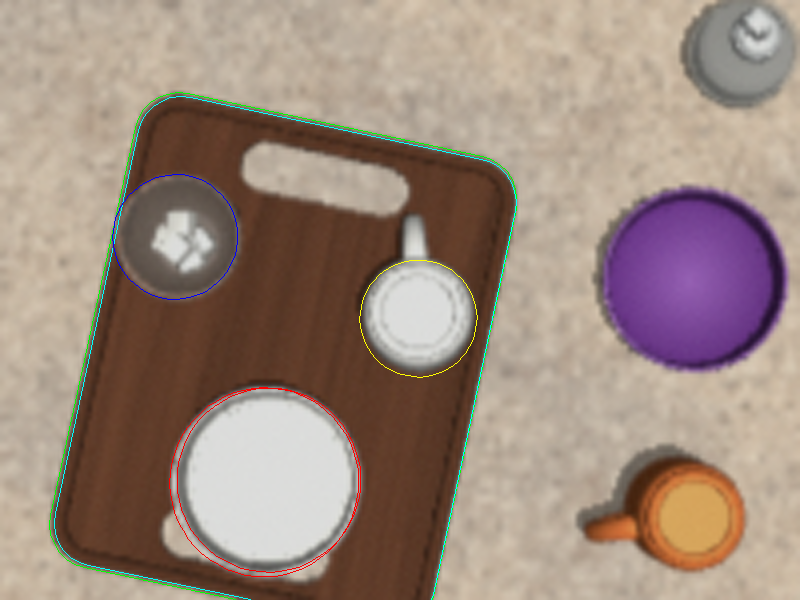

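View pics/fit_sc.png

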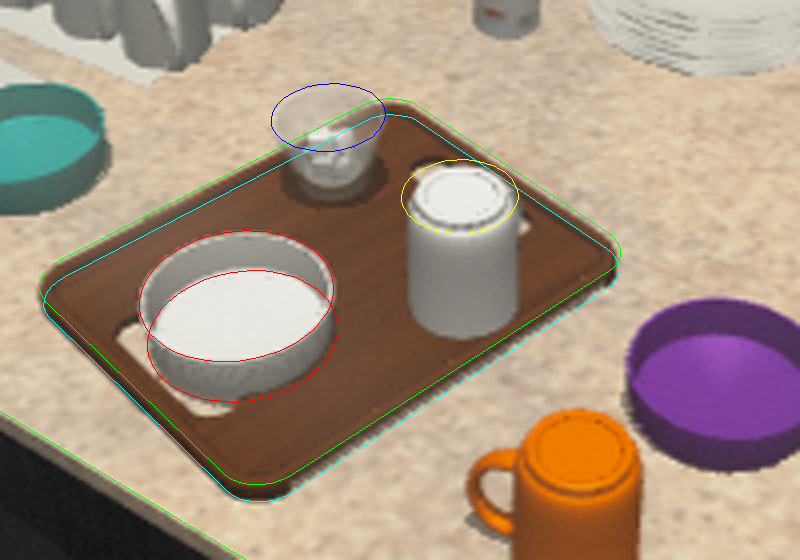

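```bash
cat > mv.py <<'E'
from h import *
from scipy.spatial.transform import Rotation as Ro
def Rdown(yaw):
    c,s=np.cos(np.radians(yaw)),np.sin(np.radians(yaw)); x=np.array([0,0,-1.]); z=np.array([c,s,0]); return np.c_[x,np.cross(z,x),z]
def rel(ps,pos=None,R=None):
    st=read_state(); R0=st["tcp_rot"] if R is None else R; p0=st["position"] if pos is None else np.array(pos)
    print("t",st["time_s"],"p",st["position"].round(4),"F",st["force"].round(2),"j",st["joint_positions"].round(1))
    for p,yaw in ps:
        sh=R0.T@(np.array(p)-p0); rv=Ro.from_matrix(R0.T@Rdown(yaw)).as_rotvec(degrees=True); print(p,"->",sh.round(4).tolist(),rv.round(2).tolist())
T0=(.504,-.077,-12.9)
def loc(x,y,z,T=T0):
    a=np.radians(T[2]);return [T[0]+np.cos(a)*x-np.sin(a)*y,T[1]+np.sin(a)*x+np.cos(a)*y,z]
E
python3 - <<'E'
from mv import *
print(loc(-.077,-.004,.15))
rel([((.40,.25,.2),26),(loc(-.077,-.004,.15),-12.9)])
E
```

```text
[np.float64(0.42805038758323216), np.float64(-0.06370878584392163), 0.15]
t 0.7 p [0.2513 0.5723 0.2226] F [ 0.29 -0.41  0.29] j [ 56.1  30.2  82.1   0.   67.7 -10.2]
(0.4, 0.25, 0.2) -> [0.0226, -0.2658, -0.2352] [40.29, 0.0, -0.0]
[np.float64(0.42805038758323216), np.float64(-0.06370878584392163), 0.15] -> [0.0725, -0.4176, -0.5112] [79.19, 0.0, -0.0]
```

Emit:
{"name": "play_rows", "arguments": {"rows": [[[0.02,-0.133,-0.118,20,0,0,0],[0.023,-0.266,-0.235,40.3,0,0,0],[0.023,-0.266,-0.235,40.3,0,0,0],[0.023,-0.266,-0.235,40.3,0,0,0],[0.0225,-0.266,-0.235,40.3,0,0,0],[0.023,-0.266,-0.235,40.3,0,0,0],[0.0725,-0.418,-0.511,79.2,0,0,0],[0.0725,-0.418,-0.511,79.2,0,0,0],[0.0725,-0.418,-0.511,79.2,0,0,0],[0.0725,-0.418,-0.511,79.2,0,0,0],[0.0725,-0.418,-0.511,79.2,0,0,0],[0.0725,-0.418,-0.511,79.2,0,0,0]]]}}

```text
time_s: 1.9
position: [0.419, 0.0045, 0.1603]
tcp_rot: [[0.001, 0.225, 0.974], [-0.0, 0.974, -0.225], [-1.0, 0.0, 0.001]]
force: [1.2, -0.5, -0.7]
opening: 0.034
```

Run:
```python
from mv import *
rel([(loc(-.077,-.004,.15),-12.9),(loc(-.077,-.004,.03),-12.9)])
```

```text
t 1.9 p [0.419  0.0045 0.1603] F [ 1.21 -0.48 -0.69] j [-14.8  20.8 114.4   0.   44.7  -1.8]
[np.float64(0.42805038758323216), np.float64(-0.06370878584392163), 0.15] -> [0.0104, -0.0644, 0.0242] [-0.09, 0.08, -0.0]
[np.float64(0.42805038758323216), np.float64(-0.06370878584392163), 0.03] -> [0.1304, -0.0644, 0.024] [-0.09, 0.08, -0.0]
```

Emit:
{"name": "play_rows", "arguments": {"rows": [[[0.01,-0.04,0.015,0,0,0,0],[0.01,-0.04,0.015,0,0,0,0],[0.01,-0.04,0.015,0,0,0,0],[0.01,-0.04,0.015,0,0,0,0]]]}}

```text
time_s: 2.3
position: [0.4238, -0.0349, 0.1503]
tcp_rot: [[-0.001, 0.223, 0.975], [0.0, 0.975, -0.223], [-1.0, 0.0, -0.001]]
force: [0.8, -0.1, 0.4]
opening: 0.009
```

Run:
```python
from mv import *
rel([(loc(-.077,-.004,.1),-12.9),(loc(-.077,-.004,.03),-12.9)])
```

```text
t 2.3 p [ 0.4238 -0.0349  0.1503] F [ 0.81 -0.11  0.43] j [-19.9  22.3 114.1   0.   43.6  -7. ]
[np.float64(0.42805038758323216), np.float64(-0.06370878584392163), 0.1] -> [0.0503, -0.0271, 0.0106] [0.02, -0.04, -0.02]
[np.float64(0.42805038758323216), np.float64(-0.06370878584392163), 0.03] -> [0.1203, -0.0272, 0.0106] [0.02, -0.04, -0.02]
```

Emit:
{"name": "play_rows", "arguments": {"rows": [[[0.03,-0.027,0.0105,0,0,0,0],[0.05,-0.027,0.0105,0,0,0,0],[0.08,-0.027,0.0105,0,0,0,0],[0.1,-0.027,0.0105,0,0,0,0],[0.115,-0.027,0.0105,0,0,0,0],[0.12,-0.027,0.0105,0,0,0,0],[0.12,-0.027,0.0105,0,0,0,0],[0.12,-0.027,0.0105,0,0,0,0]]]}}

```text
time_s: 3.1
position: [0.4288, -0.0638, 0.0309]
tcp_rot: [[0.001, 0.222, 0.975], [-0.0, 0.975, -0.222], [-1.0, -0.0, 0.001]]
force: [-0.0, 0.4, -0.1]
opening: 0.01
```

Run:
```python
from mv import *
rel([(loc(-.05,-.002,.03),-12.9),(loc(-.017,0.002,.03),-12.9),(loc(.003,0.003,.03),-12.9)])
snap("top","t1");snap("scene","s1")
```

```text
t 3.1 p [ 0.4288 -0.0638  0.0309] F [-0.04  0.37 -0.08] j [-23.3  37.6 117.7   0.   24.6 -10.5]
[np.float64(0.454815440058417), np.float64(-0.06778701658783487), 0.03] -> [0.0009, 0.0019, 0.0262] [0.08, 0.06, 0.01]
[np.float64(0.48787555993077114), np.float64(-0.07125522563943137), 0.03] -> [0.0009, 0.0058, 0.0592] [0.08, 0.06, 0.01]
[np.float64(0.5075940339306065), np.float64(-0.07474546676545918), 0.03] -> [0.0009, 0.0068, 0.0792] [0.08, 0.06, 0.01]
```

View pics/s1.png

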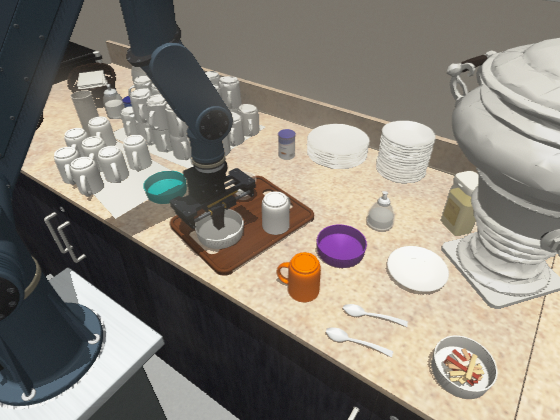

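Fingers are inside the dish at about (215,225), clear of the mug at (275,213). I'll push the dish away slowly.

Emit:
{"name": "play_rows", "arguments": {"rows": [[[0.001,0.001,0.01,0,0,0,0],[0.001,0.002,0.02,0,0,0,0],[0.001,0.003,0.028,0,0,0,0],[0.001,0.003,0.033,0,0,0,0],[0.001,0.004,0.038,0,0,0,0],[0.001,0.004,0.043,0,0,0,0],[0.001,0.005,0.048,0,0,0,0],[0.001,0.005,0.053,0,0,0,0],[0.001,0.006,0.058,0,0,0,0],[0.001,0.006,0.06,0,0,0,0],[0.001,0.006,0.06,0,0,0,0]]]}}

```text
time_s: 4.3
position: [0.489, -0.0722, 0.0292]
tcp_rot: [[0.001, 0.223, 0.975], [-0.0, 0.975, -0.223], [-1.0, -0.0, 0.001]]
force: [-1.2, -0.2, 0.3]
opening: 0.01
```

Run:
```python
from mv import *
from est import *
rel([(loc(-.017,0.002,.03),-12.9),(loc(.003,0.003,.03),-12.9)])
snap("scene");snap("top")
L=tr("scene","dish");print([(l["p"],l["at"]) for l in L])
dm={"scene":near(L,(222,225))}
d,e=fit(["scene"],dm,circ(.059),.008,.042,[.45,-.07],False);print(d,e)
a=np.radians(-12.9);R=np.array([[np.cos(a),np.sin(a)],[-np.sin(a),np.cos(a)]]);print(R@(d-[.504,-.077]))
it=[(w(circ(.059),np.r_[d,0],.042),(0,0,255)),(w(TR,[.504,-.077,a],.0145),(0,255,0))]
draw("scene",it,"f1",crop=(160,150,360,290))
draw("top",it,"f1t",crop=(160,120,360,270))
```

```text
t 4.3 p [ 0.489  -0.0722  0.0292] F [-1.16 -0.18  0.32] j [-21.4  39.5 109.    0.   31.5  -8.5]
[np.float64(0.48787555993077114), np.float64(-0.07125522563943137), 0.03] -> [-0.0008, 0.0007, -0.0013] [-0.01, 0.07, 0.01]
[np.float64(0.5075940339306065), np.float64(-0.07474546676545918), 0.03] -> [-0.0008, 0.0017, 0.0187] [-0.01, 0.07, 0.01]
[(0.89, [341.1, 248.2]), (0.85, [221.9, 228.6]), (0.59, [165.0, 185.0])]
[ 0.44780946 -0.06239601] 1.0743553682968385
[-0.0580327   0.00169086]
```

View pics/f1.png

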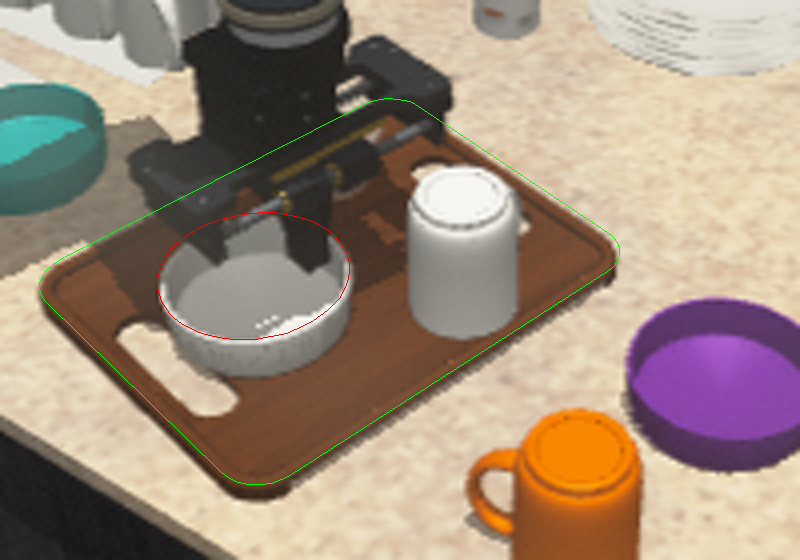

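Emit:
{"name": "play_rows", "arguments": {"rows": [[[-0.001,0,0.005,0,0,0,0],[-0.002,0.001,0.01,0,0,0,0],[-0.002,0.001,0.015,0,0,0,0],[-0.002,0.001,0.02,0,0,0,0],[-0.002,0.001,0.024,0,0,0,0],[-0.002,0.001,0.024,0,0,0,0],[-0.002,0.001,0.024,0,0,0,0]]]}}

```text
time_s: 5.15
position: [0.5127, -0.0766, 0.0313]
tcp_rot: [[0.002, 0.223, 0.975], [-0.001, 0.975, -0.223], [-1.0, -0.0, 0.002]]
force: [-0.6, 0.3, 0.1]
opening: 0.004
```

Emit:
{"name": "play_rows", "arguments": {"rows": [[[0,0,-0.006,0,0,0,0],[0,0,-0.012,0,0,0,0],[-0.03,0,-0.012,0,0,0,0],[-0.07,0,-0.012,0,0,0,0],[-0.11,0,-0.012,0,0,0,0],[-0.14,0,-0.012,0,0,0,0],[-0.14,0,-0.012,0,0,0,0]]]}}

```text
time_s: 5.85
position: [0.5026, -0.0745, 0.1753]
tcp_rot: [[0.009, 0.223, 0.975], [-0.003, 0.975, -0.223], [-1.0, -0.001, 0.01]]
force: [0.3, -0.2, -0.7]
opening: 0.005
```

```bash
cat > look.py <<'E'
from mv import *
from est import *
import sys
tag=sys.argv[1]; cams=sys.argv[2].split(",")
snap("scene");snap("top")
p0=np.array([float(v) for v in sys.argv[3].split(",")]);p0[2]=np.radians(p0[2])
dg=np.array([float(v) for v in sys.argv[4].split(",")])
tm={};dm={}
for c in cams:
    L=tr(c,"tray"); 
    if L: tm[c]=L[0]["mask"]
    L=tr(c,"dish")
    if L:
        l=min(L,key=lambda l:np.hypot(*(np.array(l["at"])-proj(c,[[dg[0],dg[1],.03]])[0])))
        if np.hypot(*(np.array(l["at"])-proj(c,[[dg[0],dg[1],.03]])[0]))<20: dm[c]=l["mask"]
d=dg
for cs in [[c] for c in tm]+[list(tm)]:
    p,e=fit(cs,tm,TR,0,.0145,p0);print("tray",cs,p[:2].round(4),np.degrees(p[2]).round(2),round(e,2))
if "top" in tm: p,e=fit(["top"],tm,TR,0,.0145,p0)
for cs in [[c] for c in dm]+[list(dm)]:
    if not cs: continue
    d,e=fit(cs,dm,circ(.059),.008,.042,dg,False)
    R=np.array([[np.cos(p[2]),np.sin(p[2])],[-np.sin(p[2]),np.cos(p[2])]]);print("dish",cs,d.round(4),round(e,2),"local",(R@(d-p[:2])).round(4))
sl=lambda x,y:loc(x,y,0,(p[0],p[1],np.degrees(p[2])))[:2]
print("slot L/R",np.round(sl(-.105,.1),4),np.round(sl(-.105,-.1),4))
B=lambda s:np.array([loc(x*s,y,.008,(p[0],p[1],np.degrees(p[2]))) for x,y in((.105,-.055),(.105,.055),(.137,.055),(.137,-.055))])
it=[(w(circ(.059),np.r_[d,0],.042),(0,0,255)),(w(circ(.059),np.r_[d,0],.008),(0,0,255)),(w(TR,p,.0145),(0,255,0)),(w(TR,p,0),(255,255,0)),(B(1),(255,0,255)),(B(-1),(255,0,255)),([[.3,y,0] for y in(-.3,.3)],(0,255,0))]
draw("scene",it,tag+"s",crop=(160,150,360,290));draw("top",it,tag+"t",crop=(160,150,360,300))
E
python3 look.py l2 scene,top .504,-.077,-12.9 .472,-.068; python3 -c "
from mv import *
rel([])"
```

```text
tray ['scene'] [ 0.5006 -0.0761] -13.2 0.67
tray ['top'] [ 0.5037 -0.077 ] -13.0 0.5
tray ['scene', 'top'] [ 0.5025 -0.0765] -13.05 0.72
dish ['scene'] [ 0.4721 -0.066 ] 1.46 local [-0.0333  0.0035]
dish ['scene'] [ 0.4721 -0.066 ] 1.46 local [-0.0333  0.0035]
slot L/R [0.4239 0.0441] [ 0.3789 -0.1508]
t 6.15 p [ 0.499  -0.0733  0.1697] F [ 0.99 -0.32 -0.38] j [-21.1  25.5 102.2  -0.   52.5  -8.2]
```

View pics/l2s.png

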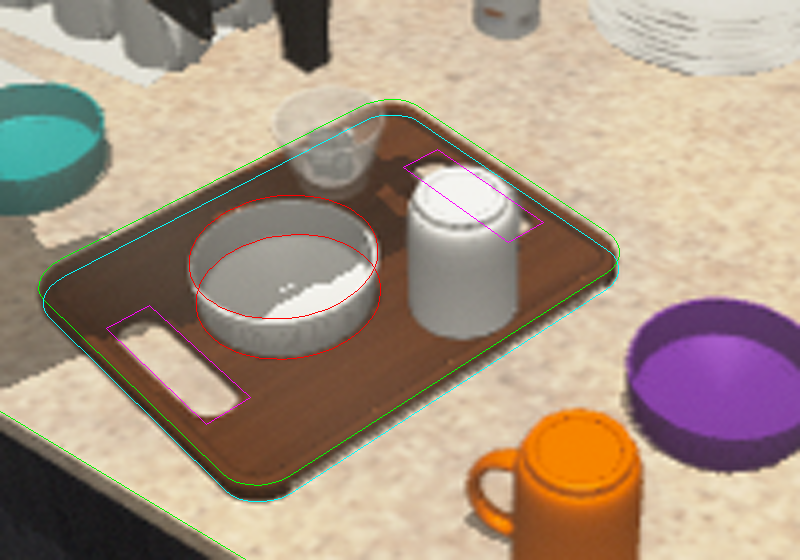

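View pics/l2t.png

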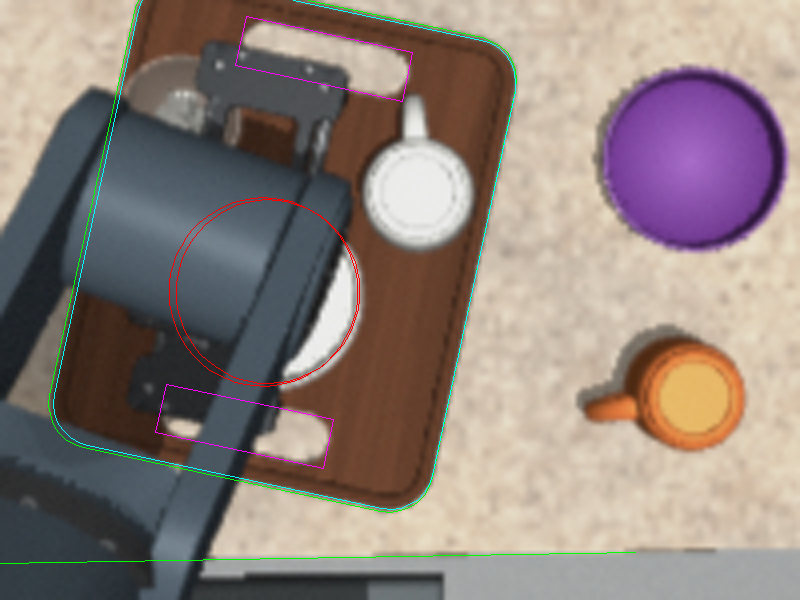

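The dish is at about tray x = −33 mm and its whole outline is clear of the slot, which shows at (180,370) in the scene crop. Next the gripper goes behind the tray's far end.

Run:
```python
from mv import *
T=(.5035,-.077,-13)
g=ray("top",(346,132),.05) if CAM else None
rel([(loc(.19,0,.17,T),-103)])
```

```text
t 6.15 p [ 0.499  -0.0733  0.1697] F [ 0.99 -0.32 -0.38] j [-21.1  25.5 102.2  -0.   52.5  -8.2]
[np.float64(0.6886303123091946), np.float64(-0.11974070032533435), 0.17] -> [-0.0009, -0.0029, 0.1952] [90.09, -0.18, 0.13]
```

Emit:
{"name": "play_rows", "arguments": {"rows": [[[0,-0.003,0.04,8.5,0,0,0.087],[0,-0.003,0.08,17,0,0,0.087],[0,-0.003,0.12,25.5,0,0,0.087],[0,-0.003,0.16,34,0,0,0.087],[0,-0.003,0.195,42.5,0,0,0.087],[0,-0.003,0.195,51,0,0,0.087],[0,-0.003,0.195,59.5,0,0,0.087],[0,-0.003,0.195,68,0,0,0.087],[0,-0.003,0.195,76.5,0,0,0.087],[0,-0.003,0.195,85,0,0,0.087],[0,-0.003,0.195,90,0,0,0.087],[0,-0.003,0.195,90,0,0,0.087]]]}}

```text
time_s: 7.35
position: [0.6888, -0.12, 0.1691]
tcp_rot: [[-0.003, 0.975, -0.223], [0.001, -0.223, -0.975], [-1.0, -0.003, -0.0]]
force: [-0.8, 0.5, 0.1]
opening: 0.976
```

Emit:
{"name": "play_rows", "arguments": {"rows": [[[0,0,0,0,0,0,0.087],[0,0,0,0,0,0,0.087]]]}}

```text
time_s: 7.55
position: [0.6893, -0.1201, 0.1704]
tcp_rot: [[-0.001, 0.975, -0.222], [0.0, -0.222, -0.975], [-1.0, -0.001, -0.0]]
force: [-0.5, 0.4, -0.3]
opening: 0.995
```

Run:
```python
from mv import *
T=(.5035,-.077,-13)
rel([(loc(.185,0,.17,T),-103),(loc(.185,0,.007,T),-103)])
snap("top","t3");snap("scene","s3")
```

```text
t 7.55 p [ 0.6893 -0.1201  0.1704] F [-0.45  0.39 -0.33] j [-19.   39.2  73.   -0.   67.8  83.8]
[np.float64(0.6837584619852685), np.float64(-0.11861594505361503), 0.17] -> [0.0004, -0.0057, -0.0002] [0.16, -0.01, 0.07]
[np.float64(0.6837584619852685), np.float64(-0.11861594505361503), 0.007] -> [0.1634, -0.0055, -0.0002] [0.16, -0.01, 0.07]
```

View pics/t3.png

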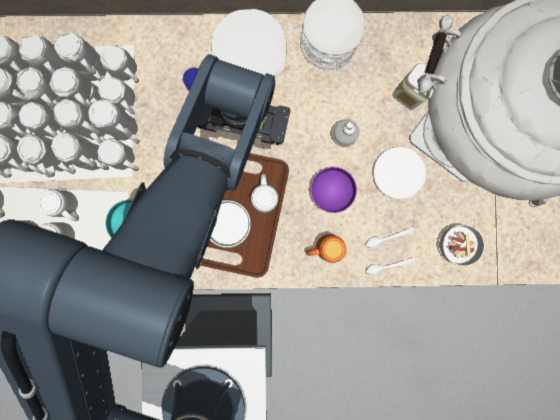

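View pics/s3.png

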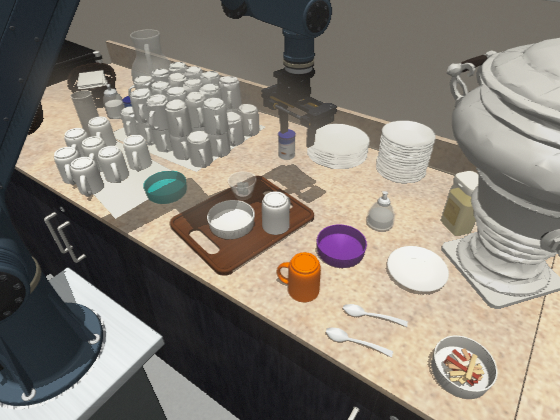

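Emit:
{"name": "play_rows", "arguments": {"rows": [[[0.04,-0.003,0,0,0,0,0.087],[0.08,-0.003,0,0,0,0,0.087],[0.11,-0.003,0,0,0,0,0.087],[0.13,-0.003,0,0,0,0,0.087],[0.14,-0.003,0,0,0,0,0.087],[0.15,-0.003,0,0,0,0,0.087],[0.158,-0.003,0,0,0,0,0.087],[0.163,-0.003,0,0,0,0,0.087],[0.163,-0.003,0,0,0,0,0.087],[0.163,-0.003,0,0,0,0,0.087]]]}}

```text
time_s: 8.65
position: [0.6872, -0.1196, 0.0089]
tcp_rot: [[0.001, 0.975, -0.223], [-0.0, -0.223, -0.975], [-1.0, 0.001, 0.0]]
force: [0.1, -0.0, 0.4]
opening: 1.001
```

Run:
```python
from mv import *
T=(.5035,-.077,-13)
rel([(loc(.166,0,.007,T),-103)])
snap("scene","s4")
```

```text
t 8.65 p [ 0.6872 -0.1196  0.0089] F [ 0.12 -0.03  0.38] j [-19.   50.5  78.2   0.   51.3  83.9]
[np.float64(0.6652454307543489), np.float64(-0.11434187502108159), 0.007] -> [0.0019, -0.0226, -0.0003] [0.09, 0.01, -0.07]
```

View pics/s4.png

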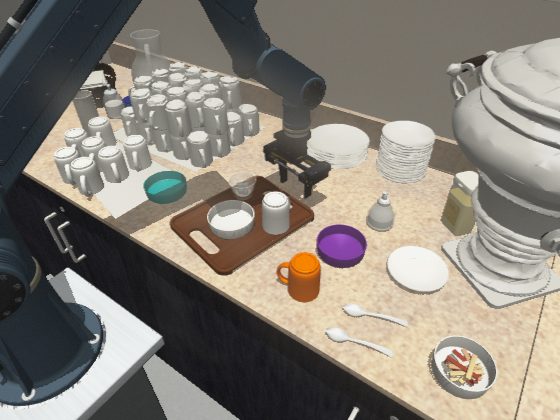

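Run:
```python
from mv import *
a=np.array([.6635,-.114]);b=np.array([.5895,-.09])
ps=[(np.r_[a,.007],-103)]
for s in (.25,.5,.75,1): ps.append((np.r_[a+s*(b-a),.007],-103+13*s))
rel(ps)
```

```text
t 8.7 p [ 0.6873 -0.1197  0.0091] F [-0.3   0.47 -0.33] j [-19.   50.5  78.2  -0.   51.3  83.9]
[ 0.6635 -0.114   0.007 ] -> [0.002, -0.0244, -0.0002] [0.1, 0.01, -0.09]
[ 0.645 -0.108  0.007] -> [0.002, -0.0438, -0.0019] [-3.15, 0.01, -0.09]
[ 0.6265 -0.102   0.007 ] -> [0.002, -0.0632, -0.0036] [-6.4, 0.02, -0.09]
[ 0.608 -0.096  0.007] -> [0.0019, -0.0825, -0.0054] [-9.65, 0.02, -0.08]
[ 0.5895 -0.09    0.007 ] -> [0.0019, -0.1019, -0.0071] [-12.9, 0.02, -0.08]
```

Emit:
{"name": "play_rows", "arguments": {"rows": [[[0.001,-0.01,0,0,0,0,0.087],[0.001,-0.018,0,0,0,0,0.087],[0.001,-0.022,0,0,0,0,0.087],[0.001,-0.025,0,0,0,0,0.087],[0.001,-0.029,-0.0005,-0.8,0,0,0.087],[0.001,-0.034,-0.001,-1.6,0,0,0.087],[0.001,-0.039,-0.0015,-2.4,0,0,0.087],[0.001,-0.044,-0.002,-3.2,0,0,0.087],[0.001,-0.049,-0.0025,-4,0,0,0.087],[0.001,-0.053,-0.003,-4.8,0,0,0.087],[0.001,-0.053,-0.003,-4.8,0,0,0.087]]]}}

```text
time_s: 9.8
position: [0.6352, -0.1044, 0.0075]
tcp_rot: [[-0.0, 0.99, -0.141], [0.0, -0.141, -0.99], [-1.0, -0.0, -0.0]]
force: [3.7, 0.6, -0.6]
opening: 0.997
```

```bash
python3 look.py l5 scene,top .48,-.073,-9 .45,-.062; python3 -c "
from mv import *
rel([])"
```

```text
tray ['scene'] [ 0.4677 -0.0758] -9.42 0.72
tray ['scene'] [ 0.4677 -0.0758] -9.42 0.72
dish ['scene'] [ 0.436  -0.0665] 0.76 local [-0.0327  0.0039]
dish ['top'] [ 0.4352 -0.0729] 5.47 local [-0.0325 -0.0025]
dish ['scene', 'top'] [ 0.4352 -0.0694] 4.18 local [-0.0331  0.0009]
slot L/R [0.3805 0.0401] [ 0.3477 -0.1572]
t 10.1 p [ 0.6352 -0.1045  0.0073] F [1.99 0.64 1.46] j [-19.3  47.8  86.8   0.   45.5  78.8]
```

View pics/l5s.png

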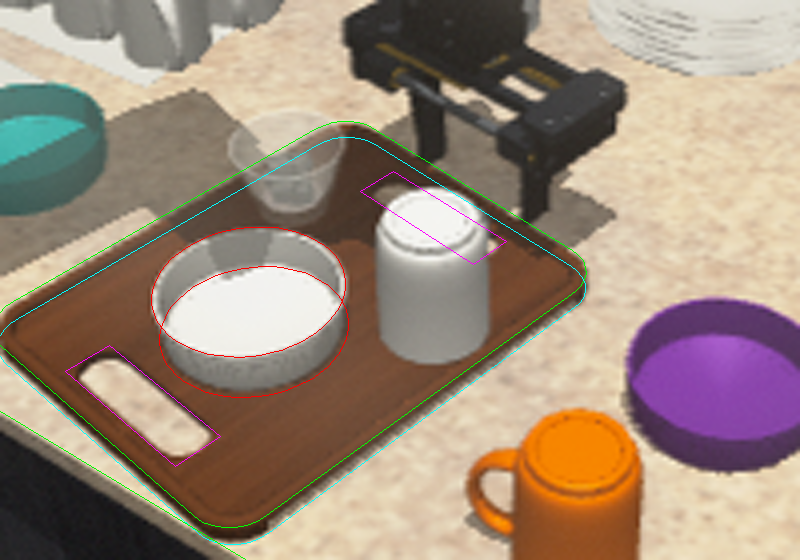

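Run:
```python
from mv import *
rel([((.612,-.096,.007),-94),((.5895,-.09,.007),-90)])
```

```text
t 10.1 p [ 0.6352 -0.1045  0.0073] F [1.99 0.64 1.46] j [-19.3  47.8  86.8   0.   45.5  78.8]
(0.612, -0.096, 0.007) -> [0.0003, -0.0242, -0.0051] [-4.1, -0.02, 0.07]
(0.5895, -0.09, 0.007) -> [0.0004, -0.0473, -0.0079] [-8.1, -0.02, 0.07]
```

Emit:
{"name": "play_rows", "arguments": {"rows": [[[0,-0.004,-0.001,-0.7,0,0,0.087],[0,-0.008,-0.0015,-1.4,0,0,0.087],[0,-0.012,-0.002,-2.1,0,0,0.087],[0,-0.016,-0.003,-2.8,0,0,0.087],[0,-0.02,-0.004,-3.5,0,0,0.087],[0,-0.024,-0.005,-4.2,0,0,0.087],[0,-0.028,-0.0055,-4.9,0,0,0.087],[0,-0.033,-0.006,-5.6,0,0,0.087],[0,-0.037,-0.0065,-6.4,0,0,0.087],[0,-0.042,-0.007,-7.2,0,0,0.087],[0,-0.047,-0.008,-8.1,0,0,0.087],[0,-0.047,-0.008,-8.1,0,0,0.087]]]}}

```text
time_s: 11.3
position: [0.5906, -0.0903, 0.0074]
tcp_rot: [[0.001, 1.0, -0.0], [-0.0, -0.0, -1.0], [-1.0, 0.001, 0.0]]
force: [3.4, 1.1, 0.5]
opening: 1.0
```

```bash
python3 look.py l6 scene,top .43,-.073,-3 .40,-.065; python3 -c "
from mv import *
rel([])"
```

```text
tray ['scene'] [ 0.4191 -0.0758] -3.8 0.77
tray ['top'] [ 0.4238 -0.0793] -4.54 13.76
tray ['scene', 'top'] [ 0.4205 -0.0778] -4.12 9.33
dish ['scene'] [ 0.3875 -0.0718] 1.39 local [-0.0367  0.0046]
dish ['top'] [ 0.3863 -0.0786] 1.91 local [-0.0374 -0.0023]
dish ['scene', 'top'] [ 0.3862 -0.0763] 1.95 local [-0.0377 -0.    ]
slot L/R [0.327  0.0287] [ 0.3112 -0.1707]
t 11.6 p [ 0.5906 -0.0903  0.0073] F [4.14 0.37 0.49] j [-19.4  45.6  94.    0.   40.3  70.6]
```

View pics/l6s.png

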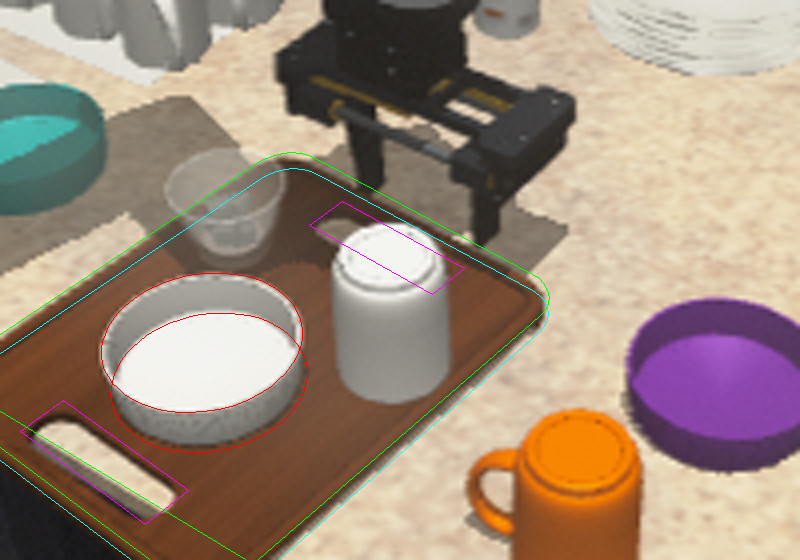

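View pics/l6t.png

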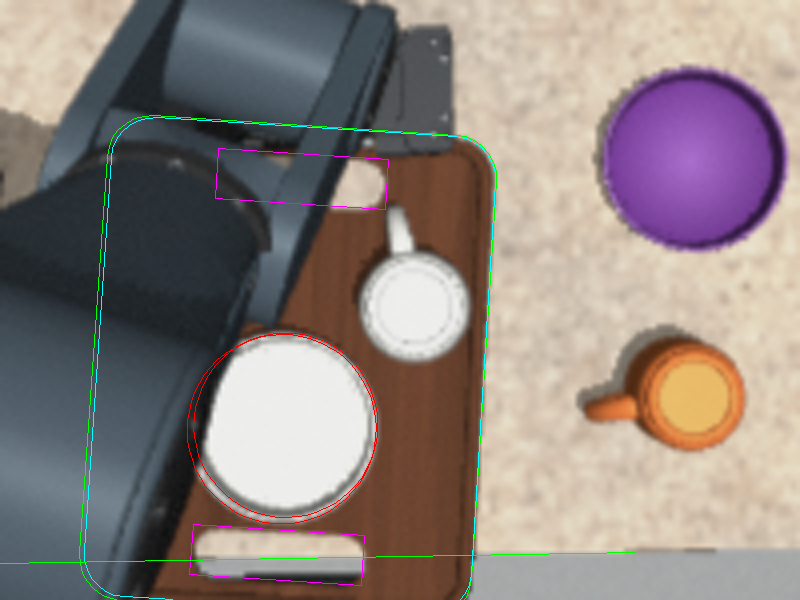

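The tray lags the gripper at about −4° yaw, so only the left finger is pushing. I'll back off, shift the gripper left for more leverage, and push again.

Emit:
{"name": "play_rows", "arguments": {"rows": [[[0,0.006,0,0,0,0,0.087],[0,0.01,0,0,0,0,0.087],[0,0.01,-0.02,0,0,0,0.087],[0,0.01,-0.04,0,0,0,0.087],[0,0.008,-0.04,0,0,0,0.087],[0,0.004,-0.04,0,0,0,0.087],[0,0,-0.04,0,0,0,0.087],[0,-0.004,-0.04,0,0,0,0.087],[0,-0.008,-0.04,0,0,0,0.087],[0,-0.012,-0.04,0,0,0,0.087],[0,-0.015,-0.04,0,0,0,0.087],[0,-0.015,-0.04,0,0,0,0.087]]]}}

```text
time_s: 12.8
position: [0.5745, -0.0503, 0.0072]
tcp_rot: [[-0.001, 1.0, -0.0], [0.0, -0.0, -1.0], [-1.0, -0.001, -0.0]]
force: [2.5, 0.5, -2.7]
opening: 0.999
```

```bash
python3 look.py l7 scene,top .415,-.073,-2 .38,-.07; python3 -c "
from mv import *
rel([])"
```

```text
tray ['scene'] [ 0.4033 -0.082 ] -1.5 0.96
tray ['top'] [ 0.4059 -0.0852] -2.17 5.16
tray ['scene', 'top'] [ 0.4045 -0.0844] -1.93 3.75
dish ['scene'] [ 0.3719 -0.0801] 0.85 local [-0.0343  0.0038]
dish ['scene'] [ 0.3719 -0.0801] 0.85 local [-0.0343  0.0038]
slot L/R [0.3048 0.0187] [ 0.2972 -0.1812]
t 13.1 p [ 0.5746 -0.0502  0.0072] F [ 1.94 -0.26 -1.32] j [-16.1  44.8  97.1  -0.   38.2  73.9]
```

View pics/l7s.png

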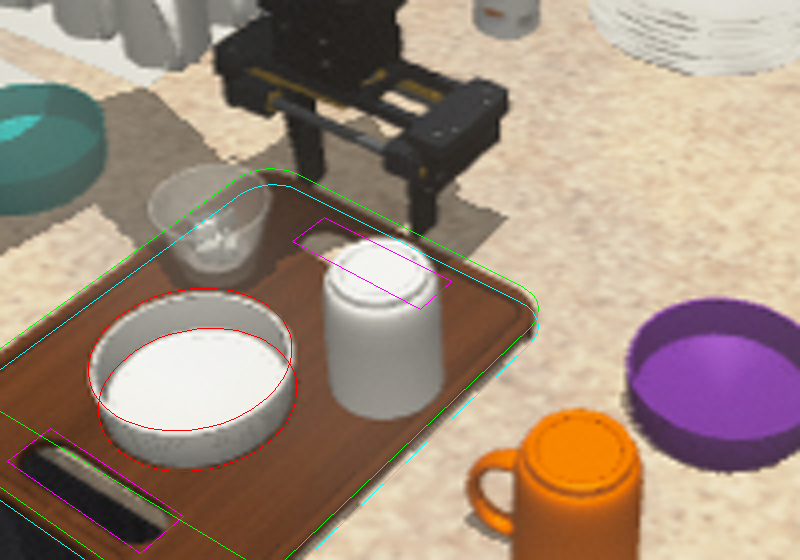

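View pics/l7t.png

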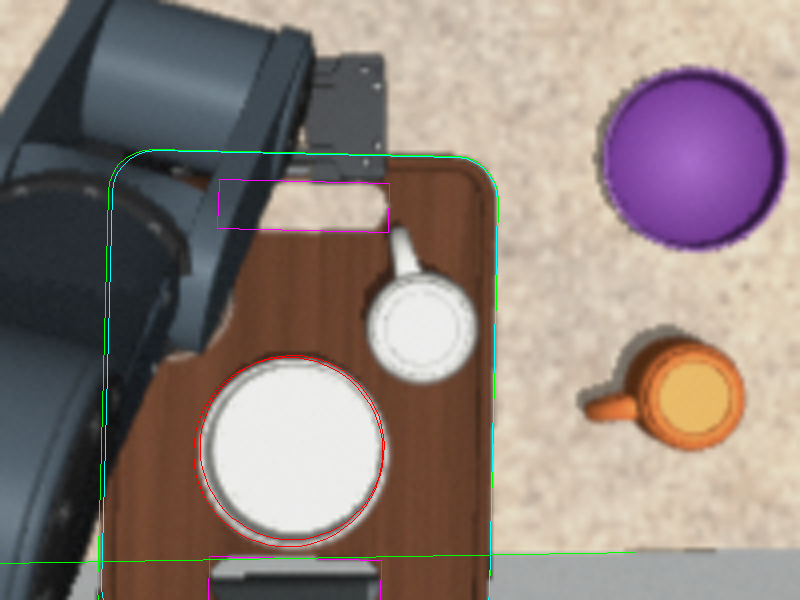

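Emit:
{"name": "play_rows", "arguments": {"rows": [[[0,-0.003,0,0,0,0,0.087],[0,-0.006,0,0,0,0,0.087],[0,-0.009,0,0,0,0,0.087],[0,-0.01,0,0,0,0,0.087],[0,-0.01,0,0,0,0,0.087],[0,0,0,0,0,0,0.087],[0,0.012,0,0,0,0,0.087],[0,0.02,0,0,0,0,0.087],[-0.05,0.06,0,0,0,0,0.087],[-0.1,0.1,0,0,0,0,0.087],[-0.15,0.14,0,0,0,0,0.087],[-0.2,0.14,0,0,0,0,0.087]]]}}

```text
time_s: 14.3
position: [0.7049, -0.0502, 0.1724]
tcp_rot: [[-0.003, 1.0, 0.001], [-0.0, 0.001, -1.0], [-1.0, -0.003, 0.0]]
force: [0.7, -0.5, 0.0]
opening: 1.001
```

```bash
python3 look.py l8 scene,top .4,-.08,-1 .368,-.08; python3 -c "
from mv import *
rel([])"
```

```text
tray ['scene'] [ 0.3958 -0.0847] 0.03 1.07
tray ['top'] [ 0.3988 -0.0884] -0.58 0.39
tray ['scene', 'top'] [ 0.3977 -0.0877] -0.47 0.95
dish ['scene'] [ 0.3647 -0.0842] 0.62 local [-0.0342  0.0038]
dish ['top'] [ 0.363  -0.0866] 0.59 local [-0.0358  0.0015]
dish ['scene', 'top'] [ 0.3636 -0.0856] 0.71 local [-0.0353  0.0025]
slot L/R [0.2949 0.0127] [ 0.2928 -0.1873]
t 14.6 p [ 0.7019 -0.0499  0.1702] F [-0.83  0.24 -0.56] j [-13.1  39.6  72.1  -0.   68.5  76.9]
```

View pics/l8t.png

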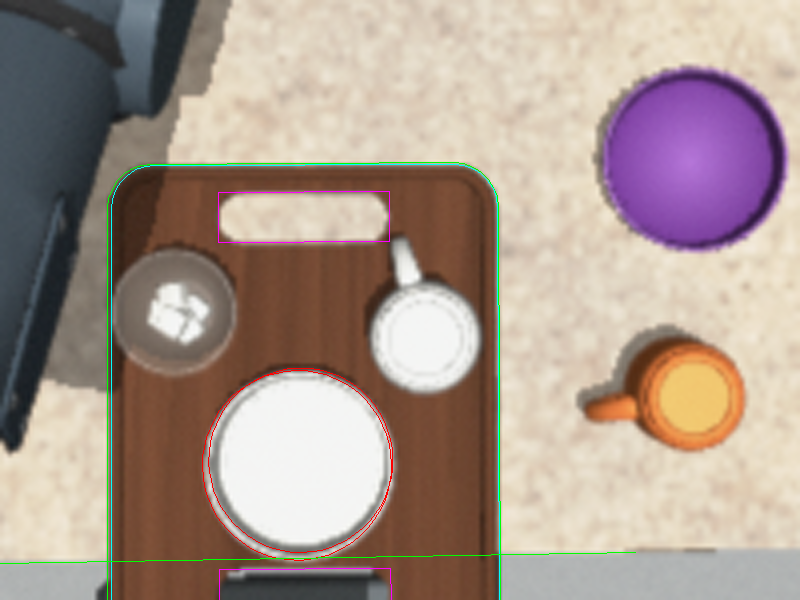

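View pics/l8s.png

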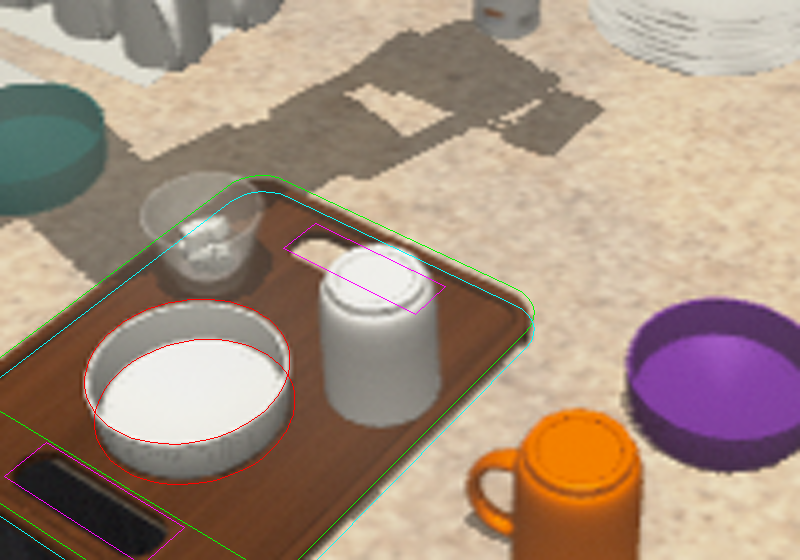

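The tray is nearly square (top fit −0.6°, slot line at x ≈ 0.294). I'll do one last centred two-finger push of a few mm to true it up and add margin.

Emit:
{"name": "play_rows", "arguments": {"rows": [[[0,-0.05,0.02,0,0,0,0.087],[0,-0.1,0.038,0,0,0,0.087],[0.04,-0.107,0.038,0,0,0,0.087],[0.08,-0.107,0.038,0,0,0,0.087],[0.12,-0.107,0.038,0,0,0,0.087],[0.14,-0.107,0.038,0,0,0,0.087],[0.15,-0.107,0.038,0,0,0,0.087],[0.158,-0.107,0.038,0,0,0,0.087],[0.163,-0.107,0.038,0,0,0,0.087],[0.163,-0.107,0.038,0,0,0,0.087],[0.163,-0.107,0.038,0,0,0,0.087]]]}}

```text
time_s: 15.7
position: [0.5977, -0.0883, 0.0099]
tcp_rot: [[0.002, 1.0, -0.0], [-0.001, -0.0, -1.0], [-1.0, 0.002, 0.001]]
force: [-0.1, 0.5, 0.1]
opening: 1.003
```

```bash
python3 -c "
from mv import *
rel([((.566,-.088,.007),-90),((.5595,-.088,.007),-90)])"
```

```text
t 15.7 p [ 0.5977 -0.0883  0.0099] F [-0.06  0.51  0.12] j [-19.   45.7  93.   -0.   41.2  71. ]
(0.566, -0.088, 0.007) -> [0.0028, -0.0318, -0.0003] [-0.0, 0.03, -0.09]
(0.5595, -0.088, 0.007) -> [0.0028, -0.0383, -0.0003] [-0.0, 0.03, -0.09]
```

Emit:
{"name": "play_rows", "arguments": {"rows": [[[0.001,-0.015,0,0,0,0,0.087],[0.001,-0.025,0,0,0,0,0.087],[0.001,-0.029,0,0,0,0,0.087],[0.001,-0.032,0,0,0,0,0.087],[0.001,-0.034,0,0,0,0,0.087],[0.001,-0.036,0,0,0,0,0.087],[0.001,-0.037,0,0,0,0,0.087],[0.001,-0.037,0,0,0,0,0.087]]]}}

```text
time_s: 16.5
position: [0.5638, -0.0887, 0.0088]
tcp_rot: [[0.008, 1.0, -0.002], [-0.001, -0.002, -1.0], [-1.0, 0.008, 0.001]]
force: [4.8, 2.3, -0.1]
opening: 1.004
```

Emit:
{"name": "play_rows", "arguments": {"rows": [[[0,0.01,0,0,0,0,0.087],[0,0.025,0,0,0,0,0.087],[0,0.05,0,0,0,0,0.087],[-0.05,0.09,0,0,0,0,0.087],[-0.1,0.13,-0.03,0,0,0,0.087],[-0.15,0.14,-0.07,0,0,0,0.087],[-0.17,0.14,-0.11,0,0,0,0.087],[-0.17,0.14,-0.11,0,0,0,0.087]]]}}

```text
time_s: 17.3
position: [0.7014, 0.0237, 0.1807]
tcp_rot: [[0.002, 1.0, 0.001], [-0.0, 0.001, -1.0], [-1.0, 0.002, 0.0]]
force: [1.0, -0.6, -0.9]
opening: 1.002
```

```bash
python3 look.py l9 scene,top .395,-.085,0 .36,-.085; python3 -c "
from mv import *
rel([])
snap('scene','s9');snap('top','t9')"
```

```text
tray ['scene'] [ 0.3951 -0.088 ] -0.08 0.5
tray ['top'] [ 0.3988 -0.0886] -0.05 0.59
tray ['scene', 'top'] [ 0.3972 -0.0884] -0.37 0.74
dish ['scene'] [ 0.3637 -0.0836] 0.95 local [-0.0351  0.005 ]
dish ['top'] [ 0.3622 -0.087 ] 0.46 local [-0.0365  0.0015]
dish ['scene', 'top'] [ 0.3624 -0.0861] 0.87 local [-0.0364  0.0025]
slot L/R [0.2939 0.0115] [ 0.2937 -0.1885]
t 17.6 p [0.6987 0.0209 0.1762] F [ 0.3   0.15 -0.54] j [-7.4 38.9 72.7 -0.1 68.7 82.7]
```

View pics/l9t.png

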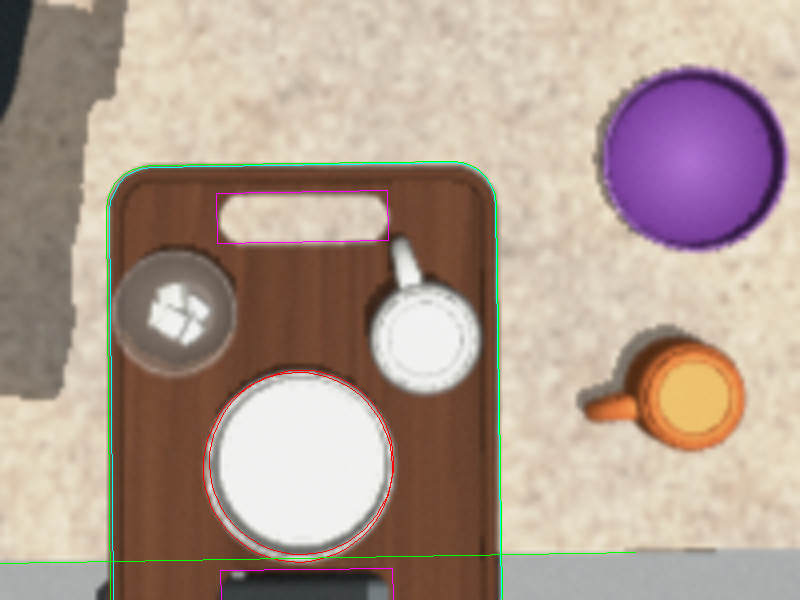

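View pics/s9.png

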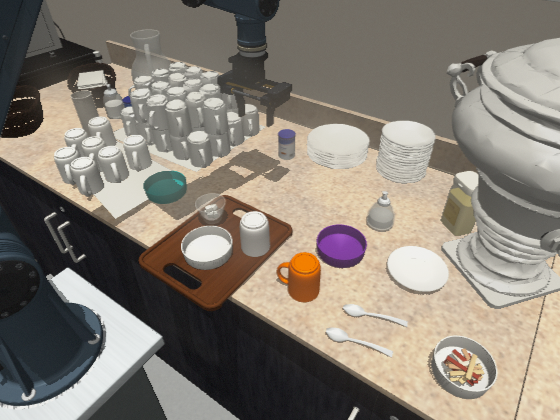

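View pics/t9.png

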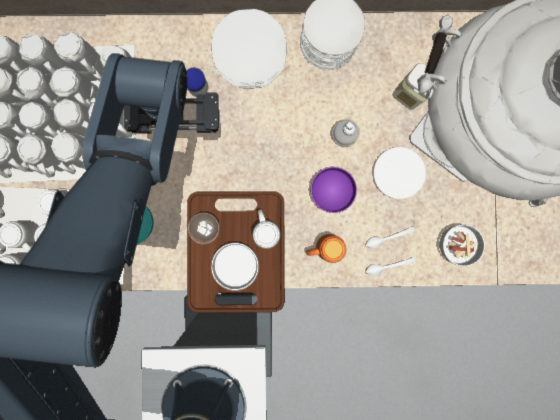

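```bash
python3 -c "
from rig import *
print(hand_in())"
```

```text
the job is handed in; nothing more can be done
None
```

I pushed the dish back off the hand slot first, then slid the loaded tray to the counter's front edge and squared it. The job was handed in about 18 s in, with the gripper clear of everything.

- **Dish:** I pushed it from inside with the shut fingers. It now sits at about x = −36 mm in the tray's frame, roughly 9 mm clear of the slot.
- **Tray position:** I pushed its far end with the two open fingers. The slot's inner edge is at x ≈ 0.294 m at both ends, about 6 mm past the counter's edge, so about 6 mm of board beyond the slot hangs out.
- **Squareness:** The last fits gave between −0.05° and −0.4°.
- **Everything else:** The mug and sugar bowl are still standing in their places, and the last pictures show the surrounding things where they were.

**Disagreements between checks:**
- The scene camera put the tray about 3–4 mm nearer the robot than the top camera did. The arm's own position agreed with the top camera, and either reading meets the requirement.
- The last trueing push moved the tray only about 1 mm, less than the 4–5 mm I intended.
- During the slide the tray turned more slowly than the gripper. I backed off once and pushed from further left to square it.

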